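# Scrap the unscrewed router and its power adapter

### The job

One of the two identical white routers on the raised black shelf has been unscrewed and is scrap; the other is still screwed down from underneath and must stay in place. Feel which is loose by nudging them gently (never force the one that does not give), push the loose one along the shelf, without lifting it, over the steel-trimmed far edge so that it drops into the blue tote below, and also take the white power adapter out of the grey bin and put it in the tote. Leave the other adapters in the bin and everything else on the table where it is.

Things in the scene. Friction and masses are not known exactly. Their poses are not given: they have to be found in the camera images.
- shelf: raised black shelf board on four stub feet, 260 (x) x 380 (y) mm, its flat top 150 mm above the table, no rims; fixed. Origin at table level under the centre of the board; x points to the far edge (away from the robot), z up.
- edge (a point): middle of the shelf's far top edge (with a steel trim strip), 130 mm along the shelf's x from its centre, at the height of the top; axes as the shelf's.
- router_a: white router , 110 (x) x 120 (y) x 36 mm high, upright sides, antennas folded on its lid (45 mm in all); 0.25 to 0.49 kg; origin at the centre of its underside, x as the shelf's. One of the two lookalikes, either one, is held by a hidden mount beneath that stops it within about 5 mm; the loose one slides for 1 to 4 N after the bump of first contact. Too wide to grasp.
- router_b: white router , 110 (x) x 120 (y) x 36 mm high, upright sides, antennas folded on its lid (45 mm in all); 0.25 to 0.49 kg; origin at the centre of its underside, x as the shelf's. One of the two lookalikes, either one, is held by a hidden mount beneath that stops it within about 5 mm; the loose one slides for 1 to 4 N after the bump of first contact. Too wide to grasp.
- tote: blue open tote, 230 (its x) x 350 (its y) x 100 mm high outside, walls and floor 5 mm; fixed. It stands on the table under the shelf's far edge, its near wall tucked about 10 mm under the board. Origin at the centre of its underside; axes as the shelf's.
- bin: grey open parts bin, 300 (x) x 260 (y) x 60 mm high outside, walls and floor 5 mm; fixed on the table. Origin at the centre of its underside.
- adapter: the white power adapter, a rigid block 100 x 42 x 32 mm high; origin at the centre of its underside, x along its length; lies flat on its broad face on the bin's floor (turned up to 0.4 rad from the bin), in any one of four places in the bin. 0.2 kg.
- black_adapter_1: black power adapter, 105 x 46 x 30 mm; origin at the centre of its underside, x along its length; lies flat on its broad face on the bin's floor (turned up to 0.4 rad from the bin), in any one of four places in the bin. 0.2 kg.
- black_adapter_2: black power adapter, 95 x 44 x 34 mm; origin at the centre of its underside, x along its length; lies flat on its broad face on the bin's floor (turned up to 0.4 rad from the bin), in any one of four places in the bin. 0.2 kg.
- blue_converter: blue metal media converter, 90 x 50 x 26 mm; origin at the centre of its underside, x along its length; lies flat on its broad face on the bin's floor (turned up to 0.4 rad from the bin), in any one of four places in the bin. 0.2 kg.
- mug: white mug, 80 mm across, 95 mm high, standing on the table; origin at the centre of its underside.
- nut_jar: amber glass jar, 66 mm across, 85 mm high, standing on the table; origin at the centre of its underside.
- screwdriver: screwdriver, 190 mm long, lying on the table along its x, handle to -x; origin about its middle.
- tester: yellow hand-held tester, 150 (x) x 75 x 34 mm, lying on the table; origin at the centre of its underside.

How it is judged:
At the end, for the whole second after the job is handed in: The loose router lies at rest inside the tote (its origin within the walls and below the rim), the screwed-down router has moved less than 15 mm, the white adapter lies at rest inside the tote below the rim, and the other two adapters and the blue converter are still in the bin (((z of router_a in the frame of tote between -0.005 and 0.095 m and x of router_a in the frame of tote between -0.112 and 0.112 m and y of router_a in the frame of tote between -0.172 and 0.172 m and linear speed of router_a below 0.03 m/s and distance of router_b from where it was at the start of the episode below 0.015 m) or (z of router_b in the frame of tote between -0.005 and 0.095 m and x of router_b in the frame of tote between -0.112 and 0.112 m and y of router_b in the frame of tote between -0.172 and 0.172 m and linear speed of router_b below 0.03 m/s and distance of router_a from where it was at the start of the episode below 0.015 m)) and z of adapter in the frame of tote between -0.005 and 0.095 m and x of adapter in the frame of tote between -0.112 and 0.112 m and y of adapter in the frame of tote between -0.172 and 0.172 m and linear speed of adapter below 0.03 m/s and z of black_adapter_1 in the frame of bin between -0.005 and 0.055 m and x of black_adapter_1 in the frame of bin between -0.145 and 0.145 m and y of black_adapter_1 in the frame of bin between -0.125 and 0.125 m and z of black_adapter_2 in the frame of bin between -0.005 and 0.055 m and x of black_adapter_2 in the frame of bin between -0.145 and 0.145 m and y of black_adapter_2 in the frame of bin between -0.125 and 0.125 m and z of blue_converter in the frame of bin between -0.005 and 0.055 m and x of blue_converter in the frame of bin between -0.145 and 0.145 m and y of blue_converter in the frame of bin between -0.125 and 0.125 m); the robot touches nothing.
It fails at once if a router is forced: pushed with more than 30 N (contact force between any of the arm, the fingers and router_a above 30 N or contact force between any of the arm, the fingers and router_b above 30 N).
It fails at once if a router is lifted (more than 40 mm above the shelf) instead of pushed (height (world z) of any of router_a, router_b above 0.19 m).
It fails at once if the mug, jar, screwdriver or tester is shifted by more than 30 mm (distance of any of mug, nut_jar, screwdriver, tester from where it was at the start of the episode above 0.03 m).
It also fails if it takes over 72 s, if anything falls off the work surface, if the arm or the gripper's body presses on something with over 40 N, if the wrist force passes 120 N, or if a joint passes its speed limit or range.

### The arm

A 6-joint arm with a two-finger parallel gripper is mounted at the origin on the work surface. World frame = base frame: x ahead of the robot, y to its left, z up, the work surface at z = 0. Lengths are in m, angles in rad, forces in N, time in s.
With the tool pointing down it reaches from about 0.25 to 0.725 m from the base axis. Payload 4 kg.
Tool frame: the origin (TCP) lies midway between the tips of the shut fingers; the grasp point (between the pads) lies 19 mm behind it; z points along the fingers, y is the line along which they close (so a half turn about z gives the same grasp; the last joint's range is limited). The gripper opens to 85 mm and grips with 20 to 120 N. Pads are 22 mm wide; open, the fingers measure 114 mm over their backs; the gripper's body (76 mm by 85 mm) begins 54 mm behind the grasp point. The pads swing forward as they close: fully open they stand 13 mm farther back than shut.
Start: joints at [1.339, 0.241, 0.005, 1.335, 0, 1.571], TCP at [0.115, 0.487, 0.231] pointing down, gripper open.
Joint ranges: [-2.72, 2.72], [-1.05, 1.87], [-1.09, 1.28], [-1.99, 2.15], [-1.42, 1.44], [-3.14, 3.14]. Speed limits (rad/s): [2.79, 2.79, 3.14, 3.14, 3.14, 3.14].

### API

Orientations are given as [roll, pitch, yaw] about the fixed x, y, z axes, in that order (R = Rz(yaw) Ry(pitch) Rx(roll)).
In Python, from station import get_state, get_image, camera_model, workorder gives the robot as it stands.
- The arm moves only by the tool arm_command, never from a script. Its argument "deltas" is a list of rows, each a list of 5 numbers: the shift along the tool's x, y, z in mm, then the turn about the tool's z in degrees, then the finger opening in mm, from 0 to 85.4. In form: [[dx, dy, dz, yaw, gripper], ...]. A call has 1 to 8 rows; each row is the pose to reach, as a shift and turn from the pose commanded when the call began, along the tool's axes at that moment; what a row does not reach only later rows make up. A row lasts 1/12 s, in which the tool goes at most 41.7 mm and 7.16 degrees, less where a joint would pass 70% of its speed; a pose out of reach is approached as far as the arm can. A call with a gripper value outside its range is refused whole. The fingers move at their own pace and stop on an object; the grip force is fixed at half the most. Time passes only in rows, so rows that repeat a pose let the fingers close. It gives the time, the measured TCP pose, the force, the opening and the grip force at its end, in the units of the state.
- get_state(): the state, without advancing time (a new reading comes with each control period).
- get_image(name): name is "scene" or "top" or "wrist"; returns the picture (420x560x3 uint8, red, green, blue); there is no depth.
- camera_model(name): a dict with "K" (3x3 intrinsics, pixels), "rvec" (rotation vector, rad) and "tvec" (3), from world to camera coordinates, as OpenCV has them; the wrist camera has in their place "mount" (4x4, takes a point from camera to tool coordinates, whose origin is the TCP and whose axes are the flange's). Camera axes: x right, y down, z forward; pixel columns grow to the right and rows downward; lengths in m; the calibration is good to about 2 mm. A picture is of the moment at which its call begins: read the wrist's pose just before it. camera_model takes no time and is no camera call.
- workorder.job_done(): hands the job in; it is judged then, once.
The state is a dict: "time": time; "joints": joint angles; "qd": joint speeds; "joint_torque": joint torques, N m; "ee_pos": TCP position; "tool_rot": TCP orientation; "ft_force": force on the tool from outside, world axes, zero at the start; "moment": the same for the moment, N m; "opening": finger opening in m; "gripper_force": force on a finger pad.
Only numpy, scipy, OpenCV 4.12 (cv2) and the standard library are available. Lean on these libraries where they do the work, as an engineer would, in place of code of your own. Each camera call takes 0.05 s, during which the arm holds its last target. There are 200 camera calls.

## Working session

There is one attempt and no reset: what is moved stays moved. The work goes in short steps, Python scripts to look and compute and a tool call to move; the robot and the scene stay as the last step left them, time stands still between calls to the robot, and variables do not carry over. Pictures are saved under pics/ and viewed, at most 10 in all, crops included, and the job is handed in when it is done.

Besides the shell and the picture viewer there is one more tool, called as name(argument=value, ...), one argument or row to a line, values as JSON. arm_command: Moves the arm, as the interface text tells. Its arguments: {"type":"object","properties":{"deltas":{"type":"array","items":{"type":"array","items":{"type":"number"}}}},"required":["deltas"]}

```bash
ls; mkdir -p pics; python3 - <<'E'
from station import *
import cv2,numpy as np
s=get_state();print({k:np.round(v,3).tolist() for k,v in s.items()})
a=get_image("top");b=get_image("scene")
cv2.imwrite("pics/top.png",a[:,:,::-1]);cv2.imwrite("pics/scene.png",b[:,:,::-1])
for n in("top","scene","wrist"):print(n,camera_model(n))
E
```

```text
pics
{'time': 0.0, 'joints': [1.339, 0.241, 0.004, 1.335, 0.0, 1.571], 'qd': [-0.001, 0.001, -0.0, -0.0, -0.002, 0.0], 'joint_torque': [0.0, -37.232, 25.241, 0.017, 0.0, -0.0], 'ee_pos': [0.115, 0.486, 0.23], 'tool_rot': [-3.139, -0.0, 2.91], 'ft_force': [0.42, -0.862, 0.278], 'moment': [0.005, 0.0, -0.049], 'gripper_force': 0.0, 'opening': 0.085}
top {'K': array([[405.16490844,   0.        , 276.38208614],
       [  0.        , 405.16490844, 207.42855601],
       [  0.        ,   0.        ,   1.        ]]), 'rvec': array([ 2.20112315, -2.16062102,  0.1121628 ]), 'tvec': array([0.01619756, 0.51658989, 1.19469506])}
scene {'K': array([[458.73421666,   0.        , 279.58600522],
       [  0.        , 458.73421666, 214.74462626],
       [  0.        ,   0.        ,   1.        ]]), 'rvec': array([ 0.69619761,  2.63472135, -1.07413769]), 'tvec': array([ 0.40915527, -0.11306643,  1.73245744])}
wrist {'K': array([[349.97571324,   0.        , 281.968378  ],
       [  0.        , 349.97571324, 204.01046176],
       [  0.        ,   0.        ,   1.        ]]), 'mount': array([[-4.61710785e-04, -9.52803954e-01, -3.03585920e-01,
         7.83157330e-02],
       [ 9.99999744e-01, -2.73999782e-04, -6.60908750e-04,
        -2.95476459e-04],
       [ 5.46533994e-04, -3.03586148e-01,  9.52803837e-01,
        -1.43066503e-01],
       [ 0.00000000e+00,  0.00000000e+00,  0.00000000e+00,
         1.00000000e+00]])}
```

View pics/top.png

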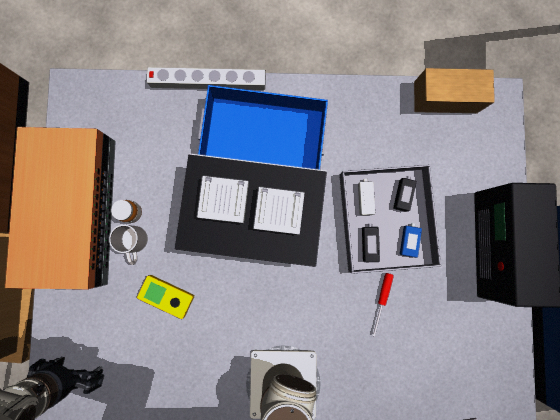

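View pics/scene.png

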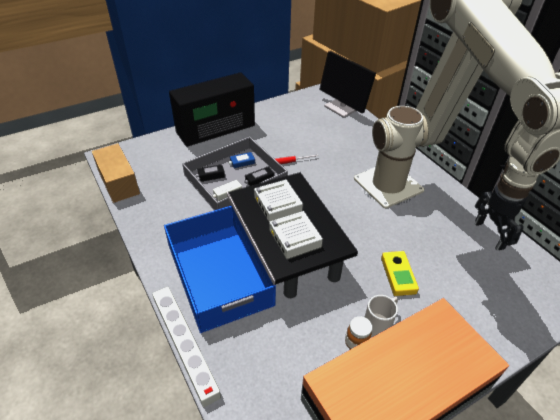

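The top view shows the shelf with its far edge up (corners about (193,155), (327,170)), routers at (223,199) and (279,211), the tote above them, and the white adapter in the bin at (366,197). The scene view agrees with this.

```bash
cat > h.py <<'E'
from station import *
import cv2,numpy as np
from scipy.spatial.transform import Rotation as R
def cam(n):
    c=camera_model(n);K=c["K"]
    if n=="wrist":
        s=get_state();T=np.eye(4);T[:3,:3]=R.from_euler("xyz",s["tool_rot"]).as_matrix();T[:3,3]=s["ee_pos"]
        M=T@c["mount"];return K,M[:3,:3],M[:3,3]
    Rm=cv2.Rodrigues(c["rvec"])[0];return K,Rm.T,-Rm.T@c["tvec"]
def ray(cm,uv,z):
    K,Rw,o=cm;uv=np.atleast_2d(np.asarray(uv,float))
    d=np.c_[uv,np.ones(len(uv))]@np.linalg.inv(K).T@Rw.T
    return o+d*((z-o[2])/d[:,2])[:,None]
def tool(dw):  # world shift -> tool mm
    s=get_state();return R.from_euler("xyz",s["tool_rot"]).inv().apply(dw)*1000
E
python3 - <<'E'
from h import *
im=cv2.imread("pics/top.png");hsv=cv2.cvtColor(im,cv2.COLOR_BGR2HSV);cm=cam("top")
def rect(mask,z,box,n=1,amin=150):
    m=np.zeros_like(mask);x0,y0,x1,y1=box;m[y0:y1,x0:x1]=mask[y0:y1,x0:x1]
    cs=sorted(cv2.findContours(m,cv2.RETR_EXTERNAL,cv2.CHAIN_APPROX_NONE)[0],key=cv2.contourArea)[::-1][:n]
    for c in cs:
        p=ray(cm,c[:,0],z)[:,:2].astype(np.float32)
        r=cv2.minAreaRect(p*1000);print(np.round(cv2.minAreaRect(c)[0]),np.round(r[0]),np.round(r[1]),round(r[2],1))
w=((hsv[...,1]<50)&(hsv[...,2]>150)).astype(np.uint8)*255
w=cv2.morphologyEx(w,cv2.MORPH_CLOSE,np.ones((3,3)))
w2=cv2.inRange(hsv,(0,0,100),(180,60,255))
print("routers");rect(cv2.morphologyEx(w2,cv2.MORPH_CLOSE,np.ones((5,5))),.186,(190,165,312,245),2)
print("adapter");rect(w,.037,(350,172,390,225))
bl=cv2.inRange(hsv,(0,0,0),(180,255,50))
print("shelf");rect(bl,.15,(170,150,332,270))
tb=cv2.inRange(hsv,(100,150,40),(130,255,255))
print("tote");rect(tb,.1,(190,80,335,180))
print("blackad/blue");rect(tb,.031,(395,215,430,262))
for b in((390,170,420,215),(355,220,385,268)):rect(bl,.037,b)
print("shelf corners",np.round(ray(cm,[(193,155),(327,170),(317,266),(176,248)],.15),3))
print("bin corners",np.round(ray(cm,[(341,173),(429,166),(438,264),(351,272)],.06),3))
print("mug,jar",np.round(ray(cm,[(121,235),(124,208)],.09),3))
print("tester,sd",np.round(ray(cm,[(165,297),(385,290),(374,333)],.03),3))
cv2.imwrite("pics/c.png",cv2.resize(im[145:275,170:445],None,fx=2.8,fy=2.8,interpolation=2))
E
```

```text
routers
[222. 199.] [522. 169.] [122. 111.] 84.5
[279. 210.] [495.  22.] [121. 111.] 84.0
adapter
[370. 198.] [ 548. -252.] [155. 118.] 0.1
shelf
[250. 210.] [497.  96.] [376. 257.] 84.0
tote
[263. 127.] [742.  69.] [350. 206.] 84.0
blackad/blue
[411. 241.] [ 423. -376.] [54. 89.] 82.3
[399. 195.] [ 561. -341.] [97. 44.] 4.7
[370. 244.] [ 412. -251.] [ 45. 101.] 89.9
shelf corners [[ 0.643  0.256  0.15 ]
 [ 0.61  -0.109  0.15 ]
 [ 0.35  -0.084  0.15 ]
 [ 0.391  0.292  0.15 ]]
bin corners [[ 0.618 -0.162  0.06 ]
 [ 0.644 -0.423  0.06 ]
 [ 0.357 -0.444  0.06 ]
 [ 0.33  -0.192  0.06 ]]
mug,jar [[0.424 0.462 0.09 ]
 [0.5   0.457 0.09 ]]
tester,sd [[ 0.247  0.346  0.03 ]
 [ 0.278 -0.298  0.03 ]
 [ 0.153 -0.265  0.03 ]]
```

View pics/c.png

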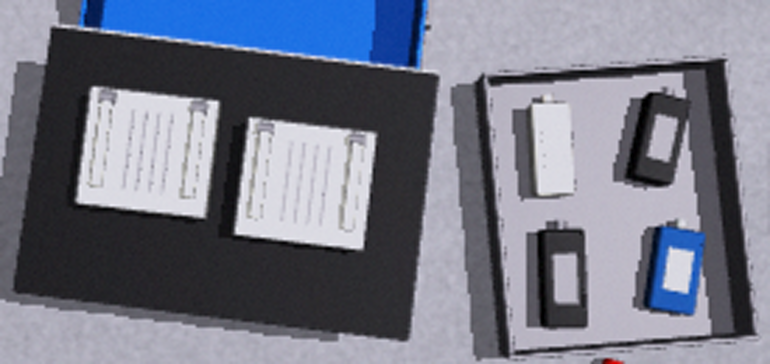

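Routers are at about (522,169) and (495,22) mm, and the shelf yaw is about −6°. I'm moving behind the left router.

arm_command(
  deltas=[
    [-188, -113, 0, -4, 60],
    [-377, -227, 0, -7.3, 60],
    [-377, -227, 0, -7.3, 60],
    [-377, -227, 0, -7.3, 60],
    [-377, -227, 0, -7.3, 60],
    [-377, -227, 0, -7.3, 60],
    [-377, -227, 0, -7.3, 60],
    [-377, -227, 0, -7.3, 60],
  ],
)

```text
time: 0.77
ee_pos: [0.3541, 0.2519, 0.2311]
tool_rot: [-3.141, -0.0, 3.037]
ft_force: [0.2, 1.4, -1.1]
opening: 0.0598
gripper_force: 0.0
```

arm_command(
  deltas=[
    [-40, -32, 0, 0, 60],
    [-83, -66, 0, 0, 60],
    [-83, -66, 0, 0, 60],
    [-83, -66, 0, 0, 60],
    [-83, -66, 0, 0, 60],
  ],
)

```text
time: 1.18
ee_pos: [0.4292, 0.1783, 0.2307]
tool_rot: [-3.141, -0.002, 3.034]
ft_force: [-0.6, 0.1, 0.1]
opening: 0.0599
gripper_force: 0.0
```

```bash
python3 - <<'E'
from h import *
s=get_state();print(s["ee_pos"],s["tool_rot"],s["ft_force"])
cv2.imwrite("pics/w1.png",get_image("wrist")[:,:,::-1])
E
```

```text
[0.42924497 0.17829512 0.2306652 ] [-3.14115635e+00 -1.53467034e-03  3.03399016e+00] [-0.5749151   0.05211057  0.0769837 ]
```

View pics/w1.png

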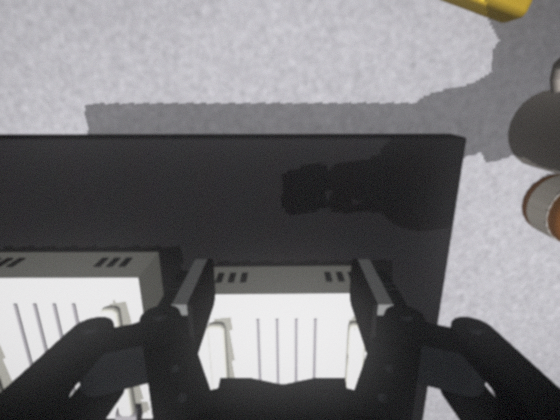

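The wrist view looks back toward the robot. Its rear wall spans about rows 265–290, between the fingers at columns 205 and 360. Next I'll check the edge position.

```bash
python3 - <<'E'
from h import *
cm=cam("wrist")
print(ray(cm,[(250,291),(330,293)],.186),ray(cm,[(250,266),(330,266)],.15), ray(cm,[(140,275),(60,275)],.186))
print(ray(cm,[(160,250),(20,250)],.15))
E
```

```text
[[0.46348426 0.15531214 0.186     ]
 [0.4700261  0.20387231 0.186     ]] [[0.46497901 0.15191265 0.15      ]
 [0.47097149 0.20849025 0.15      ]] [[0.4456301  0.09087547 0.186     ]
 [0.44055238 0.0429198  0.186     ]]
[[ 0.44598209  0.09085178  0.15      ]
 [ 0.4356353  -0.00678479  0.15      ]]
```

arm_command(
  deltas=[
    [0, 0, 35, 0, 60],
    [0, 0, 65, 0, 60],
    [0, 0, 71, 0, 60],
    [0, 0, 71, 0, 60],
    [-10, 0, 71, 0, 60],
    [-18, 0, 71, 0, 60],
    [-18, 0, 71, 0, 60],
  ],
)

```text
time: 1.82
ee_pos: [0.4502, 0.1785, 0.1624]
tool_rot: [3.139, 0.005, 3.037]
ft_force: [0.6, -0.3, 0.5]
opening: 0.0603
gripper_force: 0.0
```

arm_command(
  deltas=[
    [-1, 0, 0, 0, 60],
    [-2, 0, 0, 0, 60],
    [-3, 0, 0, 0, 60],
    [-4, 0, 0, 0, 60],
  ],
)

```text
time: 2.15
ee_pos: [0.451, 0.1771, 0.1606]
tool_rot: [3.141, 0.0, 3.037]
ft_force: [-0.1, -0.5, 0.2]
opening: 0.0597
gripper_force: 0.0
```

arm_command(
  deltas=[
    [-1, 0, 0, 0, 60],
    [-2, 0, 0, 0, 60],
    [-3, 0, 0, 0, 60],
  ],
)

```text
time: 2.4
ee_pos: [0.4538, 0.1767, 0.1603]
tool_rot: [-3.142, -0.0, 3.037]
ft_force: [0.2, 1.0, -0.6]
opening: 0.0601
gripper_force: 0.0
```

arm_command(
  deltas=[
    [-0.5, 0, 0, 0, 60],
    [-1, 0, 0, 0, 60],
    [-1.5, 0, 0, 0, 60],
    [-1.5, 0, 0, 0, 60],
  ],
)

```text
time: 2.73
ee_pos: [0.4554, 0.1766, 0.1603]
tool_rot: [-3.142, -0.0, 3.037]
ft_force: [0.3, -0.3, -0.2]
opening: 0.0599
gripper_force: 0.0
```

arm_command(
  deltas=[
    [-0.5, 0, 0, 0, 60],
    [-1, 0, 0, 0, 60],
    [-1.5, 0, 0, 0, 60],
    [-1.5, 0, 0, 0, 60],
  ],
)

```text
time: 3.07
ee_pos: [0.4569, 0.1765, 0.1603]
tool_rot: [3.142, 0.0, 3.037]
ft_force: [0.2, 0.0, 0.6]
opening: 0.06
gripper_force: 0.0
```

arm_command(
  deltas=[
    [-0.5, 0, 0, 0, 60],
    [-1, 0, 0, 0, 60],
    [-1, 0, 0, 0, 60],
  ],
)

```text
time: 3.32
ee_pos: [0.4575, 0.1764, 0.1603]
tool_rot: [3.142, -0.001, 3.037]
ft_force: [-1.2, -0.4, 1.0]
opening: 0.0603
gripper_force: 0.6
```

arm_command(
  deltas=[
    [-0.5, 0, 0, 0, 60],
    [-1, 0, 0, 0, 60],
    [-1, 0, 0, 0, 60],
  ],
)

```text
time: 3.57
ee_pos: [0.4576, 0.1764, 0.1603]
tool_rot: [3.141, -0.002, 3.038]
ft_force: [-4.6, -0.3, 3.2]
opening: 0.06
gripper_force: 2.5
```

arm_command(
  deltas=[
    [-0.5, 0, 0, 0, 60],
    [-1, 0, 0, 0, 60],
    [-1, 0, 0, 0, 60],
  ],
)

```text
time: 3.82
ee_pos: [0.4591, 0.1764, 0.1603]
tool_rot: [3.141, -0.001, 3.038]
ft_force: [-5.3, 1.0, 2.3]
opening: 0.0598
gripper_force: 2.4
```

arm_command(
  deltas=[
    [-0.5, 0, 0, 0, 60],
    [-1, 0, 0, 0, 60],
    [-1, 0, 0, 0, 60],
  ],
)

```text
time: 4.07
ee_pos: [0.4607, 0.1761, 0.1602]
tool_rot: [3.142, -0.0, 3.037]
ft_force: [-4.3, 1.2, 2.3]
opening: 0.0601
gripper_force: 2.2
```

arm_command(
  deltas=[
    [-0.5, 0, 0, 0, 60],
    [-1, 0, 0, 0, 60],
    [-1, 0, 0, 0, 60],
  ],
)

```text
time: 4.32
ee_pos: [0.4619, 0.1759, 0.1602]
tool_rot: [-3.141, 0.0, 3.037]
ft_force: [-2.7, 0.5, 3.1]
opening: 0.0601
gripper_force: 1.9
```

arm_command(
  deltas=[
    [-0.5, 0, 0, 0, 60],
    [-1, 0, 0, 0, 60],
    [-1, 0, 0, 0, 60],
  ],
)

```text
time: 4.57
ee_pos: [0.4622, 0.1758, 0.1602]
tool_rot: [-3.141, -0.001, 3.037]
ft_force: [-4.8, 0.5, 3.6]
opening: 0.0598
gripper_force: 3.0
```

arm_command(
  deltas=[
    [-0.5, 0, 0, 0, 60],
    [-1, 0, 0, 0, 60],
    [-1, 0, 0, 0, 60],
  ],
)

```text
time: 4.82
ee_pos: [0.4622, 0.1758, 0.1602]
tool_rot: [-3.142, -0.003, 3.037]
ft_force: [-8.6, 1.6, 4.5]
opening: 0.0601
gripper_force: 4.4
```

arm_command(
  deltas=[
    [-0.5, 0, 0, 0, 60],
    [-1, 0, 0, 0, 60],
    [-1, 0, 0, 0, 60],
  ],
)

```text
time: 5.07
ee_pos: [0.4622, 0.1758, 0.1602]
tool_rot: [3.142, -0.005, 3.038]
ft_force: [-11.6, 2.2, 6.8]
opening: 0.0604
gripper_force: 5.8
```

The left router gave about 5 mm and then stopped as the force climbed, so it is the screwed one. I'm backing off and moving to the right router.

arm_command(
  deltas=[
    [20, 0, 0, 0, 60],
    [45, 0, 0, 0, 60],
    [45, -40, 0, 0, 60],
    [45, -80, 0, 0, 60],
    [45, -120, 0, 0, 60],
    [45, -150, 0, 0, 60],
    [45, -150, 0, 0, 60],
    [45, -150, 0, 0, 60],
  ],
)

```text
time: 5.73
ee_pos: [0.4056, 0.0293, 0.1607]
tool_rot: [-3.141, 0.003, 3.033]
ft_force: [-0.0, 0.7, 1.6]
opening: 0.0602
gripper_force: 0.0
```

arm_command(
  deltas=[
    [-3, 0, 0, 0, 60],
    [-6, 0, 0, 0, 60],
    [-9, 0, 0, 0, 60],
    [-12, 0, 0, 0, 60],
    [-14, 0, 0, 0, 60],
    [-16, 0, 0, 0, 60],
  ],
)

```text
time: 6.23
ee_pos: [0.4207, 0.03, 0.1602]
tool_rot: [-3.141, -0.0, 3.038]
ft_force: [-0.0, -0.6, -0.5]
opening: 0.0598
gripper_force: 0.0
```

arm_command(
  deltas=[
    [-1, 0, 0, 0, 60],
    [-2, 0, 0, 0, 60],
    [-3, 0, 0, 0, 60],
    [-4, 0, 0, 0, 60],
    [-5, 0, 0, 0, 60],
    [-6, 0, 0, 0, 60],
  ],
)

```text
time: 6.73
ee_pos: [0.4263, 0.0288, 0.1603]
tool_rot: [3.142, 0.0, 3.037]
ft_force: [0.2, -0.2, -0.7]
opening: 0.0603
gripper_force: 0.0
```

arm_command(
  deltas=[
    [-1, 0, 0, 0, 60],
    [-2, 0, 0, 0, 60],
    [-3, 0, 0, 0, 60],
    [-4, 0, 0, 0, 60],
  ],
)

```text
time: 7.07
ee_pos: [0.4303, 0.0284, 0.1603]
tool_rot: [-3.142, -0.0, 3.037]
ft_force: [-0.1, -0.1, 0.3]
opening: 0.0599
gripper_force: 0.0
```

arm_command(
  deltas=[
    [-1, 0, 0, 0, 60],
    [-2, 0, 0, 0, 60],
    [-3, 0, 0, 0, 60],
    [-4, 0, 0, 0, 60],
  ],
)

```text
time: 7.4
ee_pos: [0.4325, 0.0281, 0.1602]
tool_rot: [-3.141, -0.004, 3.037]
ft_force: [-4.3, 0.8, 4.7]
opening: 0.06
gripper_force: 2.8
```

arm_command(
  deltas=[
    [-1, 0, 0, 0, 60],
    [-2, 0, 0, 0, 60],
    [-3, 0, 0, 0, 60],
    [-4, 0, 0, 0, 60],
  ],
)

```text
time: 7.73
ee_pos: [0.4365, 0.0277, 0.1602]
tool_rot: [-3.142, -0.003, 3.037]
ft_force: [-4.8, -0.3, 4.5]
opening: 0.06
gripper_force: 2.8
```

arm_command(
  deltas=[
    [-1, 0, 0, 0, 60],
    [-2, 0, 0, 0, 60],
    [-3, 0, 0, 0, 60],
    [-4, 0, 0, 0, 60],
    [-4, 0, 0, 0, 60],
  ],
)

```text
time: 8.15
ee_pos: [0.4408, 0.0273, 0.1602]
tool_rot: [3.142, -0.003, 3.037]
ft_force: [-4.7, 1.3, 4.4]
opening: 0.0598
gripper_force: 2.7
```

arm_command(
  deltas=[
    [-1, 0, 0, 0, 60],
    [-2, 0, 0, 0, 60],
    [-3, 0, 0, 0, 60],
    [-4, 0, 0, 0, 60],
  ],
)

```text
time: 8.48
ee_pos: [0.4448, 0.0269, 0.1602]
tool_rot: [3.142, -0.003, 3.037]
ft_force: [-5.4, 1.4, 4.9]
opening: 0.06
gripper_force: 2.6
```

It has moved 12 mm at steady force, so the right router is the loose one. I'm pushing it.

arm_command(
  deltas=[
    [-3, 0, 0, 0, 60],
    [-7, 0, 0, 0, 60],
    [-12, 0, 0, 0, 60],
    [-17, 0, 0, 0, 60],
    [-22, 0, 0, 0, 60],
    [-27, 0, 0, 0, 60],
    [-32, 0, 0, 0, 60],
    [-36, 0, 0, 0, 60],
  ],
)

```text
time: 9.15
ee_pos: [0.4826, 0.0229, 0.1602]
tool_rot: [-3.142, 0.0, 3.037]
ft_force: [-3.9, 0.8, 2.7]
opening: 0.0599
gripper_force: 2.0
```

arm_command(
  deltas=[
    [-4, 0, 0, 0, 60],
    [-8, 0, 0, 0, 60],
    [-13, 0, 0, 0, 60],
    [-18, 0, 0, 0, 60],
    [-23, 0, 0, 0, 60],
    [-28, 0, 0, 0, 60],
    [-33, 0, 0, 0, 60],
    [-36, 0, 0, 0, 60],
  ],
)

```text
time: 9.82
ee_pos: [0.5187, 0.0192, 0.1602]
tool_rot: [-3.142, 0.001, 3.037]
ft_force: [-2.7, 0.8, 0.8]
opening: 0.0601
gripper_force: 1.1
```

```bash
python3 - <<'E'
from h import *
a=get_image("top")[60:280,150:350];b=get_image("scene")[130:350,150:360]
cv2.imwrite("pics/p1.png",cv2.resize(np.hstack([a,b]),None,fx=1.9,fy=1.9)[:,:,::-1])
E
```

```text
(no output)
```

View pics/p1.png

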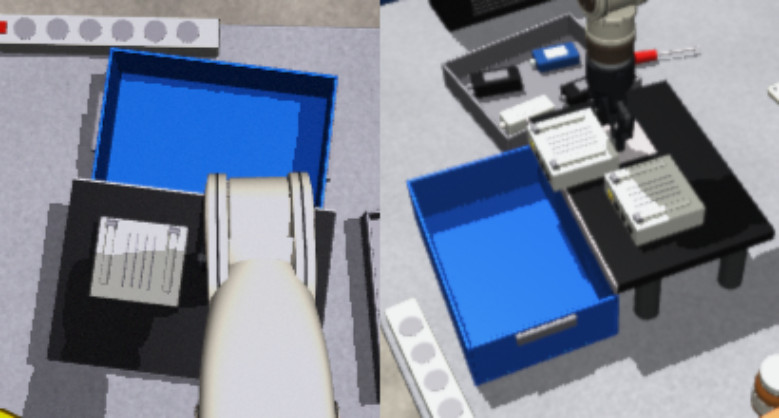

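The router overhangs the tote and is still square to the shelf. I'll keep pushing.

arm_command(
  deltas=[
    [-4, 0, 0, 0, 60],
    [-8, 0, 0, 0, 60],
    [-13, 0, 0, 0, 60],
    [-18, 0, 0, 0, 60],
    [-23, 0, 0, 0, 60],
    [-28, 0, 0, 0, 60],
    [-33, 0, 0, 0, 60],
    [-38, 0, 0, 0, 60],
  ],
)

```text
time: 10.58
ee_pos: [0.5559, 0.0153, 0.1604]
tool_rot: [3.142, -0.0, 3.037]
ft_force: [-5.0, 0.1, 2.3]
opening: 0.0604
gripper_force: 2.4
```

arm_command(
  deltas=[
    [-5, 0, 0, 0, 60],
    [-10, 0, 0, 0, 60],
    [-15, 0, 0, 0, 60],
    [-20, 0, 0, 0, 60],
    [-25, 0, 0, 0, 60],
    [-30, 0, 0, 0, 60],
    [-30, 0, 0, 0, 60],
    [-30, 0, 0, 0, 60],
  ],
)

```text
time: 11.25
ee_pos: [0.5865, 0.0121, 0.1601]
tool_rot: [-3.142, 0.001, 3.037]
ft_force: [-1.3, 0.3, 0.2]
opening: 0.0601
gripper_force: 0.0
```

```bash
python3 - <<'E'
from h import *
a=get_image("top")[60:280,150:350];b=get_image("scene")[130:350,150:360]
cv2.imwrite("pics/p2.png",cv2.resize(np.hstack([a,b]),None,fx=1.9,fy=1.9)[:,:,::-1])
E
```

```text
(no output)
```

View pics/p2.png

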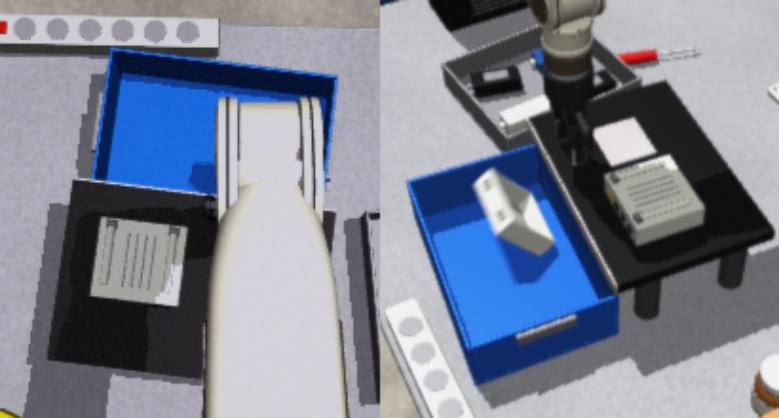

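The router is tipping into the tote. Next I'm going to view the adapter from above the bin.

arm_command(
  deltas=[
    [0, 0, -40, 0, 75],
    [20, -10, -80, 0, 85],
    [40, -40, -120, 0, 85],
    [59, -80, -120, 0, 85],
    [59, -120, -120, 0, 85],
    [59, -160, -120, 0, 85],
    [59, -200, -120, 0, 85],
    [59, -240, -120, 0, 85],
  ],
)

```text
time: 12.02
ee_pos: [0.5018, -0.2159, 0.281]
tool_rot: [-3.141, 0.002, 3.038]
ft_force: [0.8, -0.4, -0.1]
opening: 0.0851
gripper_force: 0.0
```

arm_command(
  deltas=[
    [0, -30, 0, 0, 85],
    [0, -30, 0, 0, 85],
    [0, -30, 0, 0, 85],
  ],
)

```text
time: 12.27
ee_pos: [0.4986, -0.2456, 0.2799]
tool_rot: [3.141, -0.0, 3.034]
ft_force: [-0.8, 0.6, -0.6]
opening: 0.085
gripper_force: 0.0
```

```bash
python3 - <<'E'
from h import *
s=get_state();cm=cam("wrist");w=get_image("wrist")[:,:,::-1].copy();t=get_image("top")[60:280,150:350,::-1]
print(s["ee_pos"],s["tool_rot"],s["ft_force"])
cv2.imwrite("pics/w2full.png",w)
cv2.imwrite("pics/w2.png",np.hstack([cv2.resize(w,(480,360)),cv2.resize(t,(320,360))]))
np.savez("w2.npz",K=cm[0],R=cm[1],o=cm[2])
hsv=cv2.cvtColor(w,cv2.COLOR_BGR2HSV);m=cv2.inRange(hsv,(0,0,190),(180,40,255))
for c in cv2.findContours(m,cv2.RETR_EXTERNAL,cv2.CHAIN_APPROX_NONE)[0]:
    if cv2.contourArea(c)>1500:
        r=cv2.minAreaRect((ray(cm,c[:,0],.037)[:,:2]*1000).astype(np.float32));print(np.round(cv2.minAreaRect(c)[0]),np.round(r[0],1),np.round(r[1]),r[2])
E
```

```text
[ 0.49864459 -0.24564635  0.27990268] [ 3.14120743e+00 -2.82982843e-04  3.03351634e+00] [-0.76836923  0.6140154  -0.56351141]
[505. 319.] [728.6  12.9] [134.  71.] 82.78466033935547
[ 83. 277.] [ 611.9 -503.3] [122. 160.] 21.705839157104492
[346. 266.] [ 649.9 -191.9] [197. 393.] 40.82322311401367
[394.  72.] [ 414.2 -121.2] [88. 68.] 88.41371154785156
[218. 148.] [ 482.8 -311.4] [260. 166.] 5.182949542999268
```

View pics/w2.png

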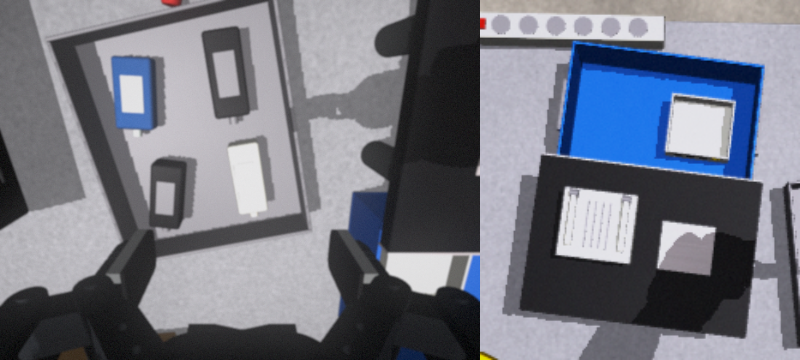

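The router lies upside down in the tote's right half (about (700,127) in the composite). The white adapter is in the wrist view at about (248,178), tilted slightly.

```bash
python3 - <<'E'
from h import *
d=np.load("w2.npz");cm=(d["K"],d["R"],d["o"]);w=cv2.imread("pics/w2full.png")
g=w.min(2);m=np.zeros_like(g);m[150:265,255:330]=(g[150:265,255:330]>205)*255
m=cv2.morphologyEx(m,cv2.MORPH_OPEN,np.ones((9,9)))
c=max(cv2.findContours(m,cv2.RETR_EXTERNAL,cv2.CHAIN_APPROX_NONE)[0],key=cv2.contourArea)
print(np.round(cv2.boxPoints(cv2.minAreaRect(c))))
r=cv2.minAreaRect((ray(cm,c[:,0],.037)[:,:2]*1000).astype(np.float32));print(np.round(r[0],1),np.round(r[1],1),r[2])
print(np.round(ray(cm,np.array([(228,145),(258,140),(268,210),(238,216)])*7/6,.037)[:,:2]*1000))
E
```

```text
[[265. 172.]
 [299. 167.]
 [312. 246.]
 [278. 251.]]
[ 551.5 -243.8] [98.6 39.2] 3.2302072048187256
[[ 500. -264.]
 [ 498. -225.]
 [ 598. -220.]
 [ 603. -263.]]
```

arm_command(
  deltas=[
    [-26, 4, 20, -5, 70],
    [-52, 8, 50, -9, 70],
    [-52, 8, 90, -9, 70],
    [-52, 8, 130, -9, 70],
    [-52, 8, 165, -9, 70],
    [-52, 8, 180, -9, 70],
    [-52, 8, 180, -9, 70],
    [-52, 8, 180, -9, 70],
  ],
)

```text
time: 13.03
ee_pos: [0.5517, -0.2396, 0.0998]
tool_rot: [3.141, -0.002, -3.086]
ft_force: [0.6, 0.2, 0.7]
opening: 0.07
gripper_force: 0.0
```

arm_command(
  deltas=[
    [0, -4, 30, 0, 70],
    [0, -4, 60, 0, 70],
    [0, -4, 80, 0, 70],
    [0, -4, 88, 0, 70],
    [0, -4, 88, 0, 70],
    [0, -4, 88, 0, 70],
  ],
)

```text
time: 13.53
ee_pos: [0.5536, -0.2457, 0.0144]
tool_rot: [-3.14, 0.003, -3.088]
ft_force: [0.5, 0.4, -0.4]
opening: 0.0701
gripper_force: 0.0
```

arm_command(
  deltas=[
    [0, 0, 0, 0, 30],
    [0, 0, 0, 0, 30],
    [0, 0, 0, 0, 30],
    [0, 0, 0, 0, 30],
    [0, 0, 0, 0, 30],
    [0, 0, 0, 0, 30],
  ],
)

```text
time: 14.03
ee_pos: [0.5539, -0.246, 0.0149]
tool_rot: [-3.14, 0.004, -3.089]
ft_force: [0.0, 1.4, 6.0]
opening: 0.0411
gripper_force: 63.4
```

Grasped at 41 mm. I'm lifting it clear and carrying it over the tote's left half.

arm_command(
  deltas=[
    [0, 0, -30, 0, 30],
    [0, 0, -70, 0, 30],
    [0, 0, -110, 0, 30],
    [0, 0, -150, 0, 30],
    [0, 0, -190, 0, 30],
    [0, 0, -225, 0, 30],
    [0, 0, -245, 0, 30],
    [0, 0, -245, 0, 30],
  ],
)

```text
time: 14.7
ee_pos: [0.5544, -0.2467, 0.2644]
tool_rot: [-3.136, 0.011, -3.089]
ft_force: [1.9, -0.2, -1.9]
opening: 0.0406
gripper_force: 62.4
```

arm_command(
  deltas=[
    [-11, 28, 0, 0, 30],
    [-24, 62, 0, 0, 30],
    [-38, 98, 0, 3, 30],
    [-52, 132, 0, 6, 30],
    [-66, 168, 0, 9, 30],
    [-80, 204, 0, 9, 30],
    [-93, 236, 0, 9, 30],
    [-106, 270, 0, 9, 30],
  ],
)

```text
time: 15.37
ee_pos: [0.6432, 0.0312, 0.2554]
tool_rot: [-3.141, -0.003, 3.037]
ft_force: [0.9, -0.5, -1.8]
opening: 0.0411
gripper_force: 62.3
```

arm_command(
  deltas=[
    [-9, 35, 0, 0, 30],
    [-18, 70, 0, 0, 30],
    [-27, 100, 0, 0, 30],
    [-27, 109, 0, 0, 30],
    [-27, 109, 0, 0, 30],
    [-27, 109, 0, 0, 30],
  ],
)

```text
time: 15.87
ee_pos: [0.6812, 0.1352, 0.2554]
tool_rot: [-3.14, -0.003, 3.038]
ft_force: [-0.5, -0.3, -2.2]
opening: 0.0409
gripper_force: 62.3
```

arm_command(
  deltas=[
    [0, 0, 30, 0, 30],
    [0, 0, 60, 0, 30],
    [0, 0, 90, 0, 30],
    [0, 0, 120, 0, 30],
    [0, 0, 145, 0, 30],
    [0, 0, 153, 0, 30],
    [0, 0, 153, 0, 30],
    [0, 0, 153, 0, 30],
  ],
)

```text
time: 16.53
ee_pos: [0.6844, 0.1323, 0.106]
tool_rot: [3.141, 0.007, 3.033]
ft_force: [6.4, -0.9, -1.9]
opening: 0.0408
gripper_force: 87.4
```

arm_command(
  deltas=[
    [-5, 0, 0, 0, 30],
    [-12, 0, 0, 0, 30],
    [-15, 0, 0, 0, 30],
    [-15, 0, 0, 0, 30],
    [-15, 0, 0, 0, 30],
  ],
)

```text
time: 16.95
ee_pos: [0.6964, 0.1326, 0.104]
tool_rot: [-3.141, -0.001, 3.036]
ft_force: [-0.5, 0.4, -3.2]
opening: 0.0407
gripper_force: 87.3
```

```bash
python3 - <<'E'
from h import *
a=get_image("top")[60:280,150:350];b=get_image("scene")[130:350,150:360]
cv2.imwrite("pics/p3.png",cv2.resize(np.hstack([a,b]),None,fx=1.9,fy=1.9)[:,:,::-1])
E
```

```text
(no output)
```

View pics/p3.png

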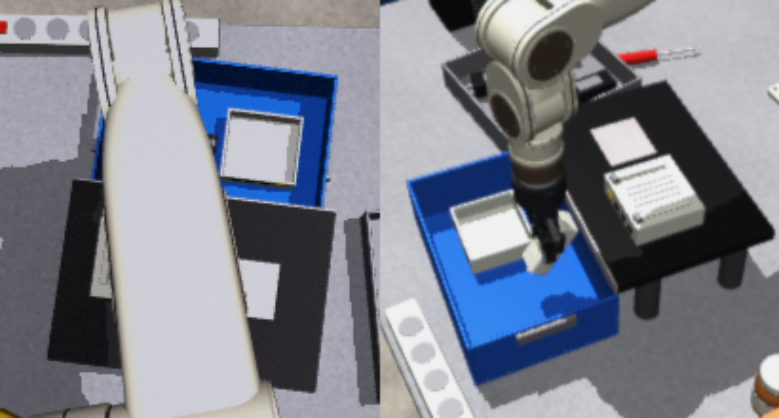

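The adapter has pitched in the grip but is clear and over the tote. I'll lower it a little and release.

arm_command(
  deltas=[
    [-3, 0, 10, 0, 30],
    [-3, 0, 20, 0, 30],
    [-3, 0, 25, 0, 30],
    [-3, 0, 25, 0, 30],
    [-3, 0, 25, 0, 65],
    [-3, 0, 25, 0, 70],
    [-3, 0, 25, 0, 70],
    [-3, 0, 25, 0, 70],
  ],
)

```text
time: 17.72
ee_pos: [0.7004, 0.1336, 0.0804]
tool_rot: [3.141, 0.002, 3.037]
ft_force: [-0.4, 0.3, -0.2]
opening: 0.0701
gripper_force: 0.0
```

arm_command(
  deltas=[
    [0, 0, -30, 0, 70],
    [0, 0, -70, 0, 70],
    [0, 0, -110, 0, 70],
    [0, 0, -150, 0, 70],
    [30, 0, -190, 0, 70],
    [70, 0, -200, 0, 70],
    [110, 0, -200, 0, 70],
    [150, 0, -200, 0, 70],
  ],
)

```text
time: 18.38
ee_pos: [0.5529, 0.149, 0.2818]
tool_rot: [3.139, 0.005, 3.037]
ft_force: [-0.3, 0.4, 0.8]
opening: 0.0699
gripper_force: 0.0
```

arm_command(
  deltas=[
    [40, -20, 0, 0, 70],
    [80, -40, 0, 0, 70],
    [120, -60, 0, 0, 70],
    [150, -80, 0, 0, 70],
    [180, -90, 0, 0, 70],
    [180, -90, 0, 0, 70],
  ],
)

```text
time: 18.88
ee_pos: [0.3583, 0.0763, 0.2799]
tool_rot: [-3.141, -0.002, 3.036]
ft_force: [-0.0, 0.4, -0.5]
opening: 0.07
gripper_force: 0.0
```

```bash
python3 - <<'E'
from h import *
a=get_image("top")[60:280,150:450];b=get_image("scene")[130:350,150:360]
cv2.imwrite("pics/p4.png",cv2.resize(np.hstack([a,b]),None,fx=1.55,fy=1.55)[:,:,::-1])
E
```

```text
(no output)
```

View pics/p4.png

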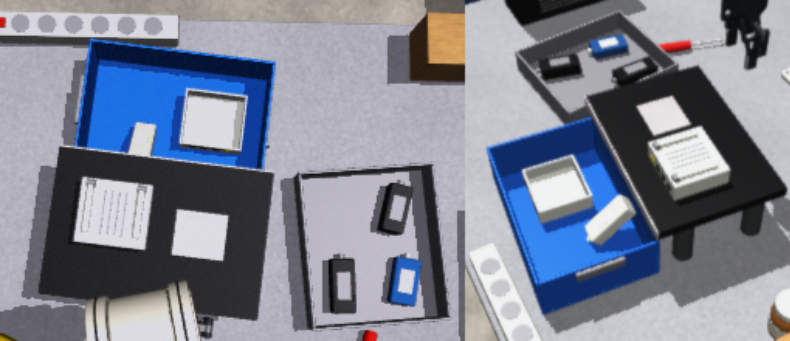

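The router and adapter are both in the tote, the others are in the bin, and the fixed router is in place. The adapter looks tilted toward the near wall, so I'll take a closer look.

```bash
python3 - <<'E'
from h import *
b=get_image("scene")[175:345,150:290,::-1];a=get_image("top")[80:180,190:330,::-1]
cv2.imwrite("pics/p5.png",np.hstack([cv2.resize(b,(480,583),interpolation=2),cv2.copyMakeBorder(cv2.resize(a,(320,229),interpolation=2),0,354,0,0,0)]))
E
```

```text
(no output)
```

View pics/p5.png

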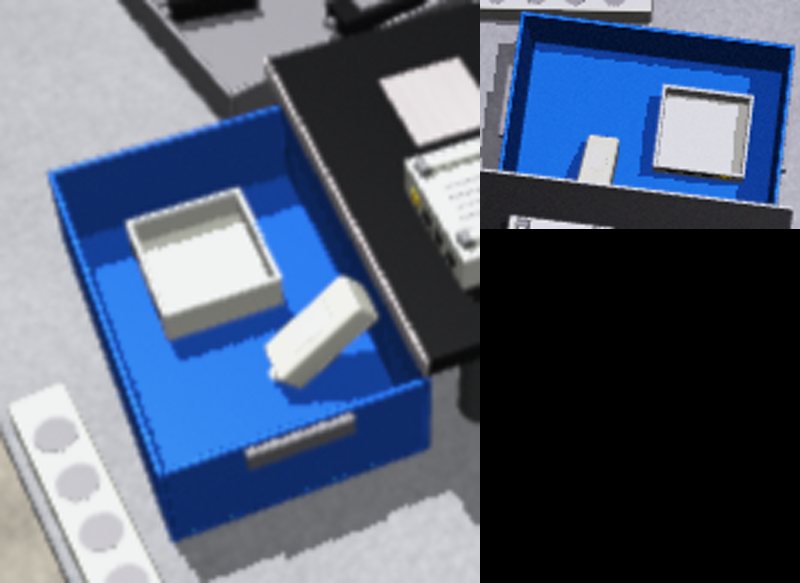

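```bash
python3 - <<'E'
from h import *
cm=cam("scene");t=np.radians(-6);ex=np.array([np.cos(t),np.sin(t)]);ey=np.array([-ex[1],ex[0]])
def sh(p):q=p[:,:2]-[.497,.096];return np.round(np.c_[q@ex-.235,q@ey,p[:,2]],3)  # tote frame approx
f=lambda u,v:(150+u*140/480,175+v*170/583)
for n,uv in(("far low",f(280,378)),("far top",f(268,348)),("near top",f(345,278)),("near side",f(377,318)),("near rim",f(428,378))):
    print(n,[sh(ray(cm,[uv],z)).tolist()[0] for z in(.005,.03,.06,.09,.11)])
ct=cam("top");g=lambda u,v:(190+(u-480)*140/320,80+v*100/229)
print([sh(ray(ct,[g(603,136)],z)).tolist()[0] for z in (.005,.035)])
E
```

```text
far low [[-0.02, 0.059, 0.005], [-0.015, 0.077, 0.03], [-0.01, 0.098, 0.06], [-0.004, 0.119, 0.09], [0.0, 0.133, 0.11]]
far top [[-0.021, 0.024, 0.005], [-0.017, 0.042, 0.03], [-0.011, 0.064, 0.06], [-0.005, 0.087, 0.09], [-0.001, 0.101, 0.11]]
near top [[-0.115, -0.024, 0.005], [-0.108, -0.005, 0.03], [-0.099, 0.019, 0.06], [-0.091, 0.042, 0.09], [-0.086, 0.057, 0.11]]
near side [[-0.124, 0.031, 0.005], [-0.117, 0.049, 0.03], [-0.109, 0.071, 0.06], [-0.1, 0.093, 0.09], [-0.094, 0.108, 0.11]]
near rim [[-0.14, 0.111, 0.005], [-0.133, 0.127, 0.03], [-0.124, 0.147, 0.06], [-0.115, 0.167, 0.09], [-0.109, 0.18, 0.11]]
[[-0.009, 0.058, 0.005], [-0.017, 0.055, 0.035]]
```

The adapter's centre is inside the tote (about x −0.06, y 0.05, z 0.03–0.05), leaning on the near wall. The arm is clear, so I'm handing in.

```bash
python3 -c "
from station import workorder
print(workorder.job_done())"
```

```text
the job is handed in; nothing more can be done
None
```

I handed the job in at about 19 s on the robot's clock: the loose right-hand router lies upside down in the tote, the white adapter is in the tote leaning on its near wall, the screwed-down left router moved about 5 mm, the other three items are still in the bin, and no verdict came back.

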